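Zero the ray-optics turntable and lay its guide ruler

ROBOT

A 7-joint arm with a two-finger parallel gripper is mounted at the origin on the work surface. World frame = base frame: x ahead of the robot, y to its left, z up, the work surface at z = 0. Lengths are in m, angles in rad, forces in N, time in s.
With the tool pointing down it reaches from about 0.425 to 0.925 m from the base axis. Payload 6.8 kg.
Tool frame: the origin (TCP) lies midway between the tips of the shut fingers; the grasp point (between the pads) lies 19 mm behind it; z points along the fingers, y is the line along which they close (so a half turn about z gives the same grasp; the last joint's range is limited). The gripper opens to 85 mm and grips with 20 to 120 N. Pads are 22 mm wide; open, the fingers measure 114 mm over their backs; the gripper's body (76 mm by 85 mm) begins 54 mm behind the grasp point. The pads swing forward as they close: fully open they stand 13 mm farther back than shut.
Start: joints at [1.236, 0.477, 0.022, 1.555, -0.011, 1.109, -0.083], TCP at [0.152, -0.658, 0.231] pointing down, gripper open.
Joint ranges: [-2.96, 2.96], [-0.34, 2.1], [-1.41, 1.46], [0.24, 2.44], [-1.37, 4.51], [0.17, 1.92], [-2.96, 2.96]. Speed limits (rad/s): [2.39, 2.39, 3.14, 3.14, 3.14, 3.14, 3.14].

INTERFACE

Orientations are given as a unit quaternion [w, x, y, z].
In Python, from station import bot, imaging gives the robot as it stands.
- The arm moves only by the tool move_arm, never from a script. Its argument "commands" is a list that holds one entry, the list of rows, each a list of 7 numbers: the shift along the tool's x, y, z in m, then the turn, a rotation vector about the tool's x, y, z in degrees, then the finger opening in m, from 0 to 0.0854. In form: [[[x, y, z, rx, ry, rz, grip], ...]]. A call has 1 to 20 rows; each row shifts and turns the commanded pose from where the row before left it, along the tool's axes as they then stand; what a row does not reach is not made up. A row lasts 1/8 s, in which the tool goes at most 62.5 mm and 10.7 degrees, less where a joint would pass 70% of its speed; a pose out of reach is approached as far as the arm can. A call is refused whole if a number of a shift passes 0.0625 or a number of a turn 10.7, either way. A call with a gripper value outside its range is refused whole. The fingers move at their own pace and stop on an object; "squeeze" is the grip in N (left out, the last holds). Time passes only in rows, so rows that do not move let the fingers close. It gives the time, the measured TCP pose, the force, the opening and the grip force at its end, in the units of the state.
- bot.get_obs(): the state, without advancing time (a new reading comes with each control period).
- imaging.read_camera(name): name is "side" or "top"; returns the picture (420x560x3 uint8, red, green, blue); there is no depth.
- imaging.calibration(name): a dict with "intrinsics" (3x3 intrinsics, pixels), "extrinsics" (4x4, takes a point from camera to world coordinates). Camera axes: x right, y down, z forward; pixel columns grow to the right and rows downward; lengths in m; the calibration is good to about 2 mm. A picture is of the moment at which its call begins. calibration takes no time and is no camera call.
- bot.hand_in(): hands the job in; it is judged then, once.
The state is a dict: "t": time; "q": joint angles; "joint_vel": joint speeds; "joint_torque": joint torques, N m; "eef_pos": TCP position; "tool_rot": TCP orientation; "contact_force": force on the tool from outside, world axes, zero at the start; "torque": the same for the moment, N m; "gripper_width": opening from 0.0 (shut) to 1.0 (fully open); "grasp_force": force on a finger pad.
Only numpy, scipy, OpenCV 4.12 (cv2) and the standard library are available. Lean on these libraries where they do the work, as an engineer would, in place of code of your own. Each camera call takes 0.05 s, during which the arm holds its last target. There are 200 camera calls.

TASK

Set up the optics station: first turn the turntable until the pointer on its disc points straight at the index post on its base board. Then lay the safety ruler flat on the bench, ridge up, flush along the edge of the base board that faces the robot and about centred on that edge; set it down, do not drop it. Leave the pointer on the index and do not disturb the jars, lens, eraser or pen pot.

Things in the scene. Friction and masses are not known exactly. Their poses are not given: they have to be found in the camera images.
- base: Fixed square grey base board of the turntable, 200 x 200 mm, 18 mm thick, with printed ticks. Origin: centre of its underside, on the turntable's vertical axis. Its x axis points away from the robot (yaw within 0.35 rad of the world's), so the edge that faces the robot is the face at its x = -100 mm, which runs along its y.
- disc_grip (a point): Centre of the black bar to turn the disc by, on the turntable's axis, 52 mm above the bench; x axis along the bar, towards the pointer. Bar 66 mm long, 14 mm wide, top 64 mm above the bench. Disc 136 mm across, its top 30 mm above the bench; it turns half a turn or more either way, light friction (0.06 N m) and stays where left. Bracket at the bar's other end: 28 mm wide, 40 mm above the bench.
- pointer_tip (a point): Outer tip of the dark steel pointer fixed on the disc: a narrow 6 mm high wedge running outward along the disc's radius to 9 mm past its rim. The point is 78 mm from the turntable's axis, 33 mm above the bench; its x axis points outward. It turns with the disc.
- index_tip (a point): Tip of the fixed steel index post: an 11 mm thick upright pin on the board, 89 mm from the turntable's axis, top 63 mm above the bench, with a small nib towards the axis. The point is the nib's tip, 78 mm from the axis, 33 mm above the bench: with the pointer on the index the two tips coincide. The post stands elsewhere round the disc each time.
- ruler: Loose aluminium safety ruler, 300 mm long (its y), 62 mm wide (its x), plate 4 mm thick, with an upright finger ridge 12 mm wide along its whole middle line, top 30 mm above the bench. Same both ways round. About 0.22 kg. Origin: centre of its underside; z up through the ridge. It starts flat on the bench, left or right of the board.
- light_box: Fixed grey light box, 100 mm (its x) x 60 mm x 86 mm high, on the side of the board where the ruler is not. Origin: centre of its underside. An obstacle only.
- jar_a: Loose closed sample jar, 36 mm across, 55 mm tall, standing in front of the board (robot's side), 27 to 35 mm outside the strip where the ruler goes. Origin: centre of its underside. Leave alone.
- jar_b: Another such jar in front of the board. Leave alone.
- jar_c: A third such jar, beyond the board's far left corner. Leave alone.
- d_lens: Loose half-round clear lens, about 36 x 76 mm, 18 mm high, beyond the board. Leave alone.
- eraser: Loose board eraser, 50 x 90 mm, 34 mm high, beyond the board. Leave alone.
- pen_pot: Loose grey pot with pens, 64 mm across, 131 mm tall with pens, beyond the board's far right corner. Leave alone.

How it is judged:
On the way, in this order (a step that is already met when the one before it is completed fails the run):
1. the pointer is on the index (tips within 5 mm) and let go (horizontal distance between pointer_tip and index_tip below 0.005 m and contact force between the fingers and anything else below 0.2 N), for 0.2 s.
2. the ruler lies flat and flush along the board's edge that faces the robot (x of ruler in the frame of base between -0.1335 and -0.128 m and angle between the y axis of ruler and the y axis of base, either way round below 0.015 rad and height (world z) of ruler below 0.004 m), for 0.2 s.
At the end, for the whole second after the job is handed in: The pointer's tip is within 5 mm of the index tip (seen from above); the ruler lies flat on the bench, ridge up, at rest, along the board edge that faces the robot, its middle less than 2.5 mm off flush, parallel to that edge within 0.015 rad, and its middle within 30 mm of the edge's middle (all of step 2 and horizontal distance between pointer_tip and index_tip below 0.005 m and y of ruler in the frame of base between -0.03 and 0.03 m and angle between ruler's own z axis and vertical below 0.03 rad and linear speed of ruler below 0.02 m/s); the robot touches nothing.
It fails at once if a jar, the lens, the eraser or the pen pot is moved by more than 20 mm (distance of any of jar_a, jar_b, jar_c, d_lens, eraser, pen_pot from where it was at the start of the episode above 0.02 m).
It fails at once if the ruler is dropped (falls freely from more than about 30 mm) (linear speed of ruler above 0.75 m/s and contact force between the fingers and ruler below 0.2 N).
It also fails if it takes over 67 s, if anything falls off the work surface, if the arm or the gripper's body presses on something with over 40 N, if the wrist force passes 120 N, or if a joint passes its speed limit or range.

## Working session

There is one attempt and no reset: what is moved stays moved. The work goes in short steps, Python scripts to look and compute and a tool call to move; the robot and the scene stay as the last step left them, time stands still between calls to the robot, and variables do not carry over. Pictures are saved under pics/ and viewed, at most 10 in all, crops included, and the job is handed in when it is done.

Besides the shell and the picture viewer there is one more tool, called after ">>>" by a JSON object that holds its "name" and its "arguments", one argument or row to a line. move_arm: Moves the arm, as the interface text tells. Its arguments: {"type":"object","properties":{"commands":{"type":"array","items":{"type":"array","items":{"type":"array","items":{"type":"number"}}}},"squeeze":{"type":"number"}},"required":["commands"]}

```bash
mkdir -p pics; ls
python3 - <<'E'
from station import bot, imaging
import cv2,numpy as np
for n in("top","side"):
    im=imaging.read_camera(n); cv2.imwrite(f"pics/{n}0.png",im[:,:,::-1])
    c=imaging.calibration(n); print(n,np.round(c["intrinsics"],1).tolist(),np.round(c["extrinsics"],4).tolist())
o=bot.get_obs(); print(o["t"],o["eef_pos"],o["tool_rot"],o["gripper_width"],o["q"])
E
```

```text
pics
top [[402.5, 0.0, 283.5], [0.0, 402.5, 207.8], [0.0, 0.0, 1.0]] [[-0.0138, -0.9961, 0.0872, 0.5051], [-0.9999, 0.0141, 0.0021, 0.0104], [-0.0034, -0.0871, -0.9962, 1.1449], [0.0, 0.0, 0.0, 1.0]]
side [[445.6, 0.0, 280.9], [0.0, 445.6, 210.0], [0.0, 0.0, 1.0]] [[0.9105, -0.2462, 0.3322, 0.3038], [-0.4131, -0.5772, 0.7045, -0.693], [0.0183, -0.7786, -0.6272, 0.692], [0.0, 0.0, 0.0, 1.0]]
0.1 [ 0.15161883 -0.65722261  0.2304384 ] [-7.85372665e-04  9.93580503e-01  1.13124443e-01 -1.65116543e-04] 0.9980209454434755 [ 1.23591163  0.4777124   0.0223775   1.55632557 -0.01147938  1.10928832
 -0.08314893]
```

View pics/top0.png

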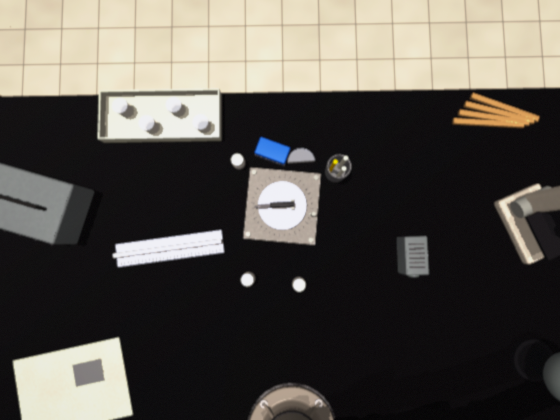

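View pics/side0.png

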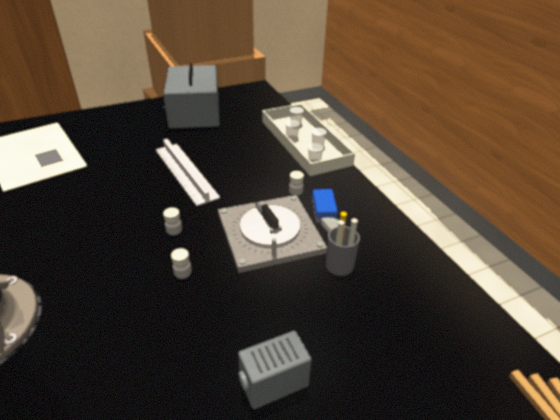

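Top view: board at about (283,206), pointer towards (257,206) on the left, index post probably at (314,213) on the right. The ruler is at (170,248), the jars in front at (247,280) and (299,285), the light box at (413,256). The side view also puts the post on the board's -y side, at (275,248). Next I'll measure.

```bash
cat > h.py <<'E'
from station import bot, imaging
import cv2,numpy as np
def cam(n):
    c=imaging.calibration(n); return np.array(c["intrinsics"]),np.array(c["extrinsics"])
def ray(n,uv,z):
    K,E=cam(n); uv=np.atleast_2d(uv).astype(float)
    d=np.c_[uv,np.ones(len(uv))]@np.linalg.inv(K).T@E[:3,:3].T
    return (E[:3,3]+d*((z-E[2,3])/d[:,2])[:,None])[:,:2]
def rect(im,box,z,lo,n="top"):
    """rotated rectangle of the brighter-than-lo blob in box, cast on plane z"""
    x0,y0,x1,y1=box; g=cv2.cvtColor(im,cv2.COLOR_RGB2GRAY)[y0:y1,x0:x1]
    m=cv2.morphologyEx((g>lo).astype(np.uint8),cv2.MORPH_CLOSE,np.ones((3,3)))
    c=max(cv2.findContours(m,cv2.RETR_EXTERNAL,cv2.CHAIN_APPROX_NONE)[0],key=cv2.contourArea)[:,0]+[x0,y0]
    p=ray(n,c,z); r=cv2.minAreaRect((p*1000).astype(np.float32)); return r,p
E
python3 - <<'E'
from h import *
im=cv2.imread("pics/top0.png")[:,:,::-1]; s=cv2.imread("pics/side0.png")[:,:,::-1]
print("board",rect(im,(240,165,325,250),.018,60)[0])
print("ruler",rect(im,(105,222,235,275),.004,70)[0])
for b in((238,270,258,290),(289,275,309,296)): print("jar",rect(im,b,.055,80)[0])
print("jarc",rect(im,(229,152,247,168),.055,80)[0])
print("box",rect(im,(390,230,435,280),.086,60)[0])
a=cv2.resize(im[165:250,240:325],(595,595),interpolation=cv2.INTER_CUBIC)
b=cv2.resize(s[190:275,210:330],(600*1,425),interpolation=cv2.INTER_CUBIC)
cv2.imwrite("pics/ct.png",a[:,:,::-1]); cv2.imwrite("pics/cs.png",b[:,:,::-1])
E
```

```text
board ((611.3038940429688, 17.448936462402344), (204.6207275390625, 204.572265625), 84.03094482421875)
ruler ((494.91668701171875, 341.57000732421875), (68.9061508178711, 315.7496337890625), 6.97046422958374)
jar ((409.90093994140625, 112.38780212402344), (35.96175765991211, 37.5208854675293), 44.71454620361328)
jar ((395.4731750488281, -24.622257232666016), (34.76865005493164, 36.9864501953125), 89.10140228271484)
jarc ((735.620361328125, 141.2932586669922), (38.6866340637207, 41.82048416137695), 89.1709213256836)
box ((465.669677734375, -330.9264221191406), (64.2337417602539, 106.44780731201172), 89.70765686035156)
```

View pics/ct.png

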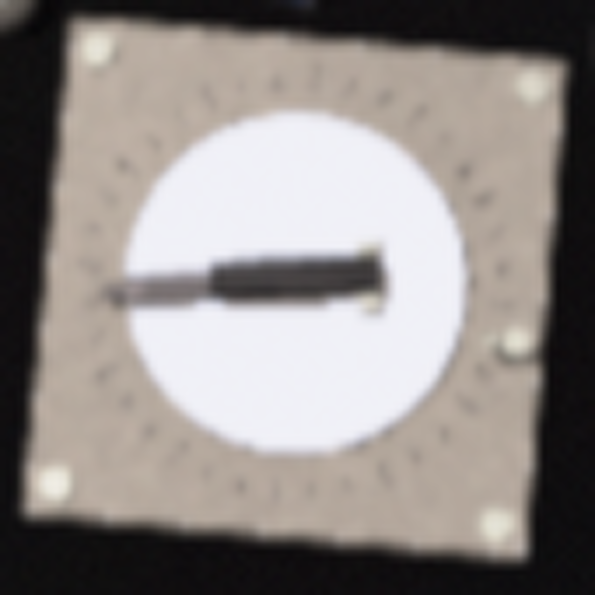

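View pics/cs.png

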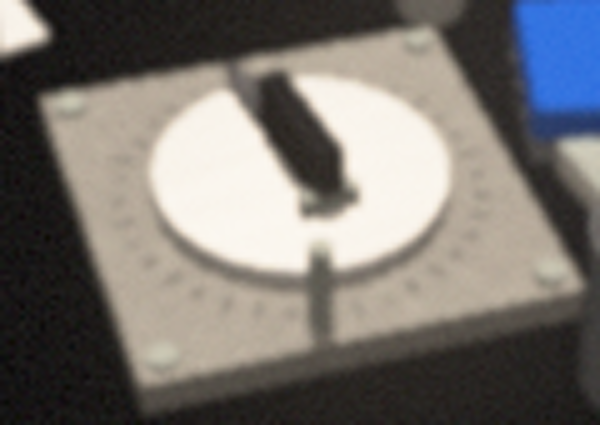

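```bash
cat >> h.py <<'E'
def line(p,q0,ax,half=.05):
    """fit a line to the points within half of q0 along ax"""
    vx,vy,x,y=cv2.fitLine(p.astype(np.float32),cv2.DIST_HUBER,0,.001,.001).ravel(); return np.array([x,y]),np.degrees(np.arctan2(vy,vx))
E
python3 - <<'E'
from h import *
T=lambda x,y:(240-.43+x/7,165-.43+y/7)
S=lambda x,y:(210-.4+x/5,190-.4+y/5)
ang=lambda a,b:np.degrees(np.arctan2(*(a-b)[::-1]))
C=ray("top",T(297,282),.030)[0]; print("disc c top",C)
tip=ray("top",T(112,292),.034)[0]; post=ray("top",T(517,341),.063)[0]
print("tip",tip,ang(tip,C),np.hypot(*(tip-C))," post",post,ang(post,C),np.hypot(*(post-C)))
Cs=ray("side",S(300,172),.030)[0]; ps=ray("side",S(320,241),.063)[0]; pb=ray("side",S(322,340),.018)[0];ts=ray("side",S(236,70),.034)[0]
print("side: c",Cs,"post",ps,ang(ps,Cs),np.hypot(*(ps-Cs)),"base",pb,ang(pb,Cs),"tip",ts,ang(ts,Cs))
im=cv2.imread("pics/top0.png")[:,:,::-1]
r,p=rect(im,(240,165,325,250),.018,60); d=p-r[0][0:2] if 0 else p-np.array(r[0])/1000
th=np.radians(-5.97); ex=np.array([np.cos(th),np.sin(th)]); ey=np.array([-ex[1],ex[0]])
u,v=d@ex,d@ey
for n,m in(("front",(u<-.09)&(abs(v)<.085)),("back",(u>.09)&(abs(v)<.085)),("left",(v>.09)&(abs(u)<.085)),("right",(v<-.09)&(abs(u)<.085))): print(n,line(p[m],0,0))
r,p=rect(im,(105,222,235,275),.004,70); print(cv2.boxPoints(r).round(0).tolist())
E
```

```text
disc c top [0.61097832 0.01676912]
tip [0.60765784 0.09006011] 92.59403935487362 0.07336616402157492  post [ 0.58383755 -0.06778557] -107.79583829536274 0.08880381363534813
side: c [0.60969653 0.01434488] post [ 0.5846581  -0.06481226] -107.55283314719307 0.08302273886475642 base [ 0.58050381 -0.07730258] -107.66837790643922 tip [0.60928663 0.09093475] 90.30663579857708
front (array([0.5108158 , 0.02799413], dtype=float32), np.float32(84.01429))
back (array([ 0.70878565, -0.02156158], dtype=float32), np.float32(84.16649))
left (array([0.62262475, 0.1177526 ], dtype=float32), np.float32(-6.1254826))
right (array([ 0.60060275, -0.08300458], dtype=float32), np.float32(-6.0468655))
[[442.0, 494.0], [480.0, 181.0], [548.0, 189.0], [510.0, 502.0]]
```

>>> {"name": "move_arm", "arguments": {
  "commands": [
    [[0.03,-0.028,0,0,0,0,0.085],[0.03,-0.028,0,0,0,0,0.085],[0.03,-0.028,0,0,0,0,0.085],[0.03,-0.028,0,0,0,0,0.085],[0.03,-0.028,0,0,0,0,0.085],[0.03,-0.028,0,0,0,0,0.085],[0.03,-0.028,0,0,0,0,0.085],[0.03,-0.028,0,0,0,0,0.085],[0.03,-0.028,0,0,0,0,0.085],[0.03,-0.028,0,0,0,0,0.085],[0.03,-0.028,0,0,0,0,0.085],[0.03,-0.028,0,0,0,0,0.085],[0.03,-0.028,0,0,0,0,0.085],[0.03,-0.028,0,0,0,0,0.085],[0.03,-0.028,0,0,0,0,0.085],[0.03,-0.028,0,0,0,0,0.085],[0.03,-0.028,0,0,0,0,0.085],[0.03,-0.028,0,0,0,0,0.085],[0.03,-0.028,0,0,0,0,0.085],[0.028,-0.021,0,0,0,0,0.085]]
  ]
}}

```text
t: 2.6
eef_pos: [0.6105, 0.0172, 0.2309]
tool_rot: [-0.0, 0.994, 0.114, -0.0]
contact_force: [0.9, -0.0, -0.3]
gripper_width: 0.991
grasp_force: 0.0
```

>>> {"name": "move_arm", "arguments": {
  "commands": [
    [[0,0,0,0,0,-9.85,0.085],[0,0,0,0,0,-9.85,0.085],[0,0,0,0,0,-9.85,0.085],[0,0,0,0,0,-9.85,0.085],[0,0,0,0,0,-9.85,0.085],[0,0,0,0,0,-9.85,0.085],[0,0,0,0,0,-9.85,0.085],[0,0,0,0,0,-9.85,0.085],[0,0,0,0,0,0,0.085],[0,0,0,0,0,0,0.085]]
  ]
}}

```text
t: 3.85
eef_pos: [0.61, 0.0154, 0.2311]
tool_rot: [-0.0, 0.697, 0.717, -0.0]
contact_force: [0.3, -0.4, -0.2]
gripper_width: 0.999
grasp_force: 0.0
```

```bash
cat >> h.py <<'E'
from scipy.spatial.transform import Rotation as R
def st(tgt=None,psi=None):
    o=bot.get_obs(); p=np.array(o["eef_pos"]); M=R.from_quat(np.roll(o["tool_rot"],-1)).as_matrix()
    y=np.degrees(np.arctan2(M[1,1],M[0,1]))
    print("t %.2f"%o["t"],"p",p.round(4),"psi %.2f tilt %.2f"%(y,np.degrees(np.arccos(-M[2,2]))),"q",np.round(o["q"],2),"w %.3f f"%o["gripper_width"],np.round(o["contact_force"],1),np.round(o["grasp_force"],1))
    if tgt is not None: print("tool shift mm",((np.array(tgt)-p)@M*1000).round(1))
    if psi is not None: print("tool rz",-((psi-y+90)%180-90))
E
python3 -c "
from h import *
st((.6105,.0165,.035),91.8-90)"
```

```text
t 3.85 p [0.61   0.0154 0.2311] psi 1.60 tilt 0.03 q [ 0.35  0.45 -0.64  1.68  0.29  1.11 -0.35] w 0.999 f [ 0.3 -0.4 -0.2] 0.0
tool shift mm [  1.    0.6 196.1]
tool rz -0.20331532428811272
```

>>> {"name": "move_arm", "arguments": {
  "commands": [
    [[0.001,0.001,0.03,0,0,0,0.085],[0,0,0.04,0,0,0,0.085],[0,0,0.04,0,0,0,0.085],[0,0,0.04,0,0,0,0.07],[0,0,0.03,0,0,0,0.05],[0,0,0.016,0,0,0,0.035],[0,0,0,0,0,0,0.0],[0,0,0,0,0,0,0.0],[0,0,0,0,0,0,0.0],[0,0,0,0,0,0,0.0],[0,0,0,0,0,0,0.0],[0,0,0,0,0,0,0.0]]
  ],
  "squeeze": 30
}}

```text
t: 5.35
eef_pos: [0.6112, 0.0167, 0.0354]
tool_rot: [0.0, 0.696, 0.718, 0.0]
contact_force: [1.6, 1.8, -12.0]
gripper_width: 0.155
grasp_force: 34.2
```

>>> {"name": "move_arm", "arguments": {
  "commands": [
    [[0,0,0,0,0,-5,0],[0,0,0,0,0,-7.5,0],[0,0,0,0,0,-7.5,0],[0,0,0,0,0,-7.5,0],[0,0,0,0,0,-7.5,0],[0,0,0,0,0,-7.5,0],[0,0,0,0,0,-7.5,0],[0,0,0,0,0,-7.5,0],[0,0,0,0,0,-7.5,0],[0,0,0,0,0,-7.5,0],[0,0,0,0,0,-7.5,0],[0,0,0,0,0,0,0],[0,0,0,0,0,0,0],[0,0,0,0,0,0,0.085],[0,0,0,0,0,0,0.085],[0,0,0,0,0,0,0.085],[0,0,-0.03,0,0,0,0.085],[0,0,-0.03,0,0,0,0.085]]
  ]
}}

```text
t: 7.6
eef_pos: [0.611, 0.0165, 0.096]
tool_rot: [-0.0, 0.072, 0.997, -0.0]
contact_force: [0.1, 0.5, 0.3]
gripper_width: 0.996
grasp_force: 0.0
```

>>> {"name": "move_arm", "arguments": {
  "commands": [
    [[0,0,0,0,0,10,0.085],[0,0,0,0,0,10,0.085],[0,0,0,0,0,10,0.085],[0,0,0,0,0,10,0.085],[0,0,0,0,0,10,0.085],[0,0,0,0,0,10,0.085],[0,0,0,0,0,10,0.085],[0,0,0,0,0,10,0.085],[0,0,0,0,0,10,0.085],[0,0,0,0,0,10,0.085],[0,0,0,0,0,10,0.085],[0,0,0,0,0,10,0.085],[0,0,0,0,0,10,0.085],[0,0,0,0,0,10,0.085],[0,0,0,0,0,10,0.085],[0,0,0,0,0,10,0.085],[0,0,0,0,0,10,0.085],[0,0,0,0,0,10,0.085],[0,0,0,0,0,0,0.085],[0,0,0,0,0,0,0.085]]
  ]
}}

```text
t: 10.1
eef_pos: [0.6112, 0.0168, 0.0955]
tool_rot: [-0.0, 0.998, -0.07, 0.0]
contact_force: [0.8, 0.0, -0.2]
gripper_width: 0.996
grasp_force: 0.0
```

```bash
python3 -c "
from h import *
st((.6108,.0166,.035),-98.4)
im=imaging.read_camera('side'); cv2.imwrite('pics/s1.png',im[:,:,::-1])"
```

```text
t 10.10 p [0.6112 0.0168 0.0955] psi -98.00 tilt 0.02 q [ 0.01  0.53 -0.18  1.81  0.13  0.8  -1.95] w 0.996 f [ 0.8  0.  -0.2] 0.0
tool shift mm [-0.4  0.3 60.5]
tool rz 0.3995791476201447
```

View pics/s1.png

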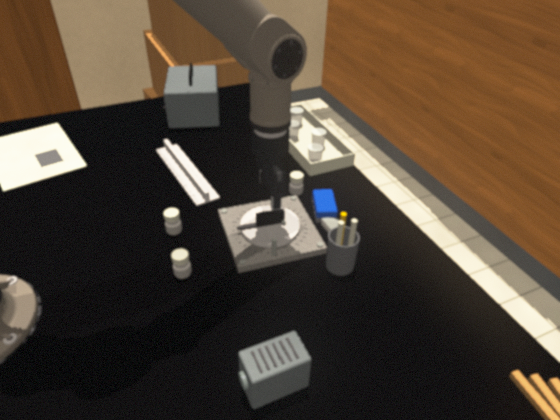

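>>> {"name": "move_arm", "arguments": {
  "commands": [
    [[0,0,0.03,0,0,0,0.085],[0,0,0.03,0,0,0,0.06],[0,0,0,0,0,0,0.035],[0,0,0,0,0,0,0.0],[0,0,0,0,0,0,0.0],[0,0,0,0,0,0,0.0],[0,0,0,0,0,0,0.0],[0,0,0,0,0,0,0.0],[0,0,0,0,0,0,0.0],[0,0,0,0,0,-5.3,0]]
  ]
}}

```text
t: 11.4
eef_pos: [0.6122, 0.0166, 0.0368]
tool_rot: [0.0, 1.0, -0.024, 0.001]
contact_force: [-0.4, -0.9, 6.6]
gripper_width: 0.161
grasp_force: 31.9
```

>>> {"name": "move_arm", "arguments": {
  "commands": [
    [[0,0,0,0,0,-7.5,0],[0,0,0,0,0,-7.5,0],[0,0,0,0,0,-7.5,0],[0,0,0,0,0,-7.5,0],[0,0,0,0,0,-7.5,0],[0,0,0,0,0,-7.5,0],[0,0,0,0,0,-7.5,0],[0,0,0,0,0,-7.5,0],[0,0,0,0,0,-7.5,0],[0,0,0,0,0,-7.5,0],[0,0,0,0,0,0,0],[0,0,0,0,0,0,0]]
  ]
}}

```text
t: 12.9
eef_pos: [0.6115, 0.0175, 0.0368]
tool_rot: [0.0, 0.808, 0.589, 0.001]
contact_force: [-4.1, 1.5, 8.3]
gripper_width: 0.158
grasp_force: 32.2
```

```bash
python3 -c "
from h import *
st((.6108,.0166,.035),-17.7)
im=imaging.read_camera('side'); cv2.imwrite('pics/s2.png',cv2.resize(im[180:285,200:340],(800,600),interpolation=cv2.INTER_CUBIC)[:,:,::-1])"
```

```text
t 12.90 p [0.6115 0.0175 0.0368] psi -17.87 tilt 0.08 q [ 0.25  0.67 -0.52  1.82  0.45  0.77 -0.82] w 0.158 f [-4.1  1.5  8.3] 32.2
tool shift mm [-1.1 -0.4  1.8]
tool rz -0.17220048252444542
```

View pics/s2.png

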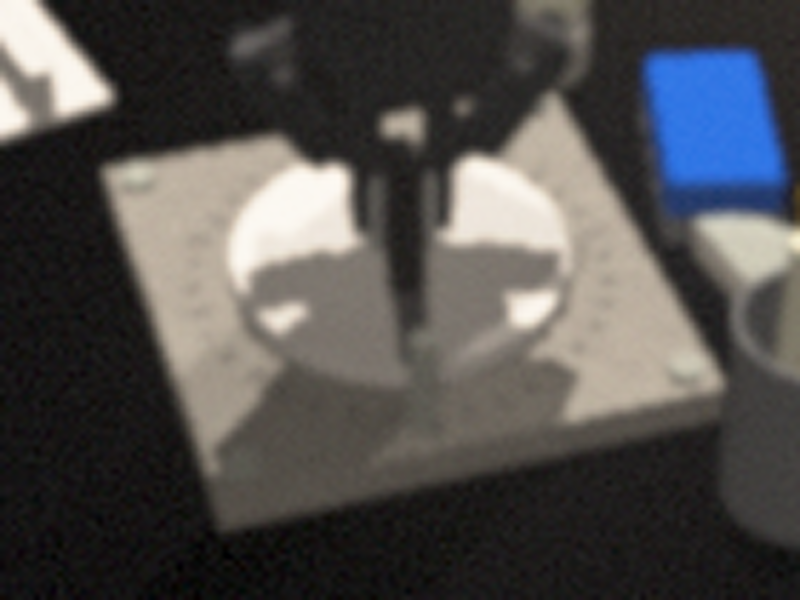

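>>> {"name": "move_arm", "arguments": {
  "commands": [
    [[0,0,0,0,0,0,0.04],[0,0,0,0,0,0,0.085],[0,0,0,0,0,0,0.085],[0,0,-0.02,0,0,0,0.085],[0,0,-0.04,0,0,0,0.085],[0,0,-0.06,0,0,0,0.085],[0,0,-0.04,0,0,0,0.085],[0.034,-0.026,0,0,0,0,0.085],[0.034,-0.026,0,0,0,0,0.085],[0.034,-0.026,0,0,0,0,0.085],[0.034,-0.026,0,0,0,0,0.085],[0.034,-0.026,0,0,0,0,0.085],[0.034,-0.026,0,0,0,0,0.085],[0.034,-0.026,0,0,0,0,0.085],[0.03,-0.027,0,0,0,0,0.085],[0,0,0,0,0,-8.3,0.085],[0,0,0,0,0,-8.3,0.085],[0,0,0,0,0,-8.3,0.085],[0,0,0,0,0,0,0.085]]
  ]
}}

```text
t: 15.32
eef_pos: [0.4947, 0.3359, 0.1963]
tool_rot: [0.0, 0.663, 0.748, 0.0]
contact_force: [-0.3, 0.4, -0.2]
gripper_width: 0.998
grasp_force: 0.0
```

Run:
```python
from h import *
st((.495,.335,.05),6.97)
im=imaging.read_camera('top'); cv2.imwrite('pics/t3f.png',im[:,:,::-1])
s0=cv2.imread('pics/side0.png'); t0=cv2.imread('pics/top0.png')
A=cv2.resize(im[165:250,240:325],(400,400),interpolation=cv2.INTER_CUBIC)[:,:,::-1]
B=cv2.resize(s0[130:210,150:225],(375,400),interpolation=cv2.INTER_CUBIC)
D=cv2.resize(t0[225:270,110:230],(533,200),interpolation=cv2.INTER_CUBIC)
o=np.zeros((600,775,3),np.uint8); o[:400,:400]=A; o[:400,400:]=B; o[400:,:533]=D; cv2.imwrite('pics/m3.png',o)
```

```text
t 15.32 p [0.4947 0.3359 0.1963] psi 6.92 tilt 0.05 q [-0.12  0.5  -0.78  1.74  0.4   1.06 -0.91] w 0.998 f [-0.3  0.4 -0.2] 0.0
tool shift mm [-1.000e+00  1.000e-01  1.463e+02]
tool rz -0.04941285980530097
```

View pics/m3.png

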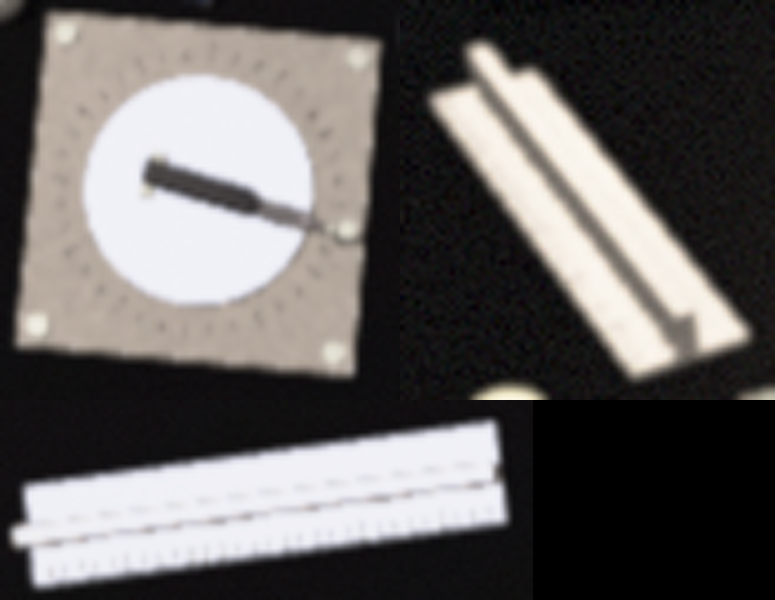

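Run:
```python
from h import *
ang=lambda a,b:np.degrees(np.arctan2(*(a-b)[::-1]))
k=400/85; T=lambda x,y,z:ray("top",(240-.4+x/k,165-.4+y/k),z)[0]
C=T(198.5,189,.030); tip=T(318,228,.034); post=T(346,230,.063); print(C,tip,post,ang(tip,C),ang(post,C),np.hypot(*(tip-C)))
q=np.array([(24,85),(497,21),(508,124),(33,187)])/4.444+[109.6,224.6]
p=ray("top",q,.004); print(p.round(4).tolist(),"c",p.mean(0),"len",np.linalg.norm(p[0]-p[1]),np.linalg.norm(p[1]-p[2]),"yaw",ang(p[0],p[1])-90,ang(p[3],p[2])-90)
s=np.array([(428,97),(538,68),(752,335),(632,380)])-[400,0]; s=s/5+[149.6,129.6]
p=ray("side",s,.004); print(p.round(4).tolist(),"c",p.mean(0),"yaw",ang(p[0],p[3])-90,ang(p[1],p[2])-90)
```

```text
[0.61124738 0.01737025] [ 0.58684042 -0.05260212] [ 0.58333391 -0.0669613 ] -109.22920661145989 -108.31437574489578 0.0741069054510174
[[0.5097, 0.4905], [0.5462, 0.1895], [0.4808, 0.1825], [0.4453, 0.4834]] c [0.49553324 0.33647025] len 0.30328326230465086 0.06576492153591922 yaw 6.910015917914592 6.732236262690549
[[0.4465, 0.4848], [0.5139, 0.4928], [0.5479, 0.1902], [0.4817, 0.1782]] c [0.4974946  0.33649074] yaw 6.561242544504452 6.415877932681923
```

>>> {"name": "move_arm", "arguments": {
  "commands": [
    [[0,0.0015,0.03,0,0,0,0.035],[0,0,0.05,0,0,0,0.035],[0,0,0.05,0,0,0,0.035],[0,0,0.035,0,0,0,0.035],[0,0,0.015,0,0,0,0.035],[0,0,0.009,0,0,0,0.035],[0,0,0,0,0,0,0.035],[0,0,0,0,0,0,0.025],[0,0,0,0,0,0,0.0],[0,0,0,0,0,0,0.0],[0,0,0,0,0,0,0.0],[0,0,0,0,0,0,0.0]]
  ],
  "squeeze": 70
}}

```text
t: 16.88
eef_pos: [0.4968, 0.3366, 0.0076]
tool_rot: [0.0, 0.663, 0.749, 0.001]
contact_force: [-0.7, -2.8, 6.3]
gripper_width: 0.125
grasp_force: 71.1
```

Run:
```python
from h import *
b=np.radians(-5.9); c=np.array([.6108,.0168])+(-.135)*np.array([np.cos(b),np.sin(b)]); print(c)
st((c[0],c[1],.09),-5.9)
```

```text
[0.47651512 0.03067699]
t 16.88 p [0.4968 0.3366 0.0076] psi 6.98 tilt 0.11 q [-0.23  0.73 -0.63  1.85  0.61  0.76 -1.08] w 0.125 f [-0.7 -2.8  6.3] 71.1
tool shift mm [-301.1  -57.2  -82.7]
tool rz 12.876836659766568
```

>>> {"name": "move_arm", "arguments": {
  "commands": [
    [[0,0,-0.01,0,0,0,0],[0,0,-0.025,0,0,0,0],[0,0,-0.03,0,0,0,0],[0,0,-0.025,0,0,0,0],[-0.015,-0.003,0,0,0,0,0],[-0.03,-0.006,0,0,0,0,0],[-0.03,-0.006,0,0,0,0,0],[-0.03,-0.006,0,0,0,0,0],[-0.03,-0.006,0,0,0,0,0],[-0.03,-0.006,0,0,0,0,0],[-0.03,-0.006,0,0,0,0,0],[-0.03,-0.006,0,0,0,0,0],[-0.03,-0.005,0,0,0,0,0],[-0.03,-0.005,0,0,0,0,0],[-0.016,-0.002,0,0,0,0,0],[0,0,0,0,0,4.3,0],[0,0,0,0,0,4.3,0],[0,0,0,0,0,4.3,0],[0,0,0,0,0,0,0],[0,0,0,0,0,0,0]]
  ]
}}

```text
t: 19.38
eef_pos: [0.4759, 0.0304, 0.0961]
tool_rot: [-0.0, 0.742, 0.67, -0.0]
contact_force: [-1.2, 0.2, -2.4]
gripper_width: 0.123
grasp_force: 69.9
```

Run:
```python
from h import *
st((.4765,.0307,.012),-5.9)
t=imaging.read_camera('top'); s=imaging.read_camera('side'); cv2.imwrite('pics/t4.png',t[:,:,::-1]); cv2.imwrite('pics/s4.png',s[:,:,::-1])
o=np.zeros((600,800,3),np.uint8)
o[:300]=cv2.resize(t[220:301,180:396],(800,300),interpolation=cv2.INTER_CUBIC)[:,:,::-1]
o[300:,:560]=cv2.resize(s[130:280,90:370],(560,300),interpolation=cv2.INTER_CUBIC)[:,:,::-1]
cv2.imwrite('pics/m4.png',o)
```

```text
t 19.38 p [0.4759 0.0304 0.0961] psi -5.81 tilt 0.03 q [ 0.38  0.43 -0.69  2.1   0.4   0.74 -0.67] w 0.123 f [-1.2  0.2 -2.4] 69.9
tool shift mm [ 0.4  0.6 84.1]
tool rz 0.08914415245541818
```

View pics/m4.png

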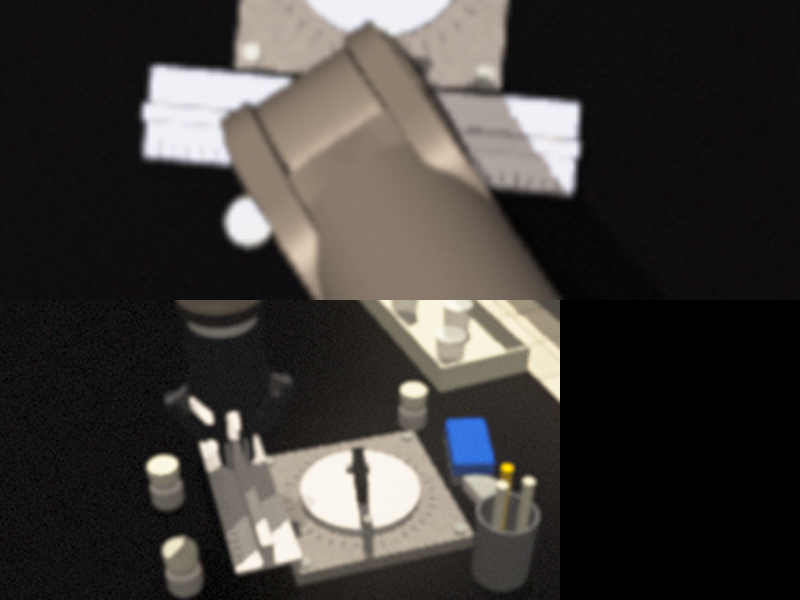

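Run:
```python
from h import *
ang=lambda a,b:np.degrees(np.arctan2(*(a-b)[::-1]))
q=np.array([(150,66),(580,101),(573,195),(143,158)])/3.704+[179.6,219.6]
p=ray("top",q,.0925); print(p.round(4).tolist(),"c",p.mean(0),"yaw",ang(p[0],p[1])-90,ang(p[3],p[2])-90,np.linalg.norm(p[0]-p[1]),np.linalg.norm(p[1]-p[2]))
```

```text
[[0.522, 0.1791], [0.4933, -0.1231], [0.428, -0.1165], [0.4578, 0.184]] c [0.4752559  0.03087033] yaw -5.428983489715648 -5.654363102829592 0.30350472283343694 0.06560236968725346
```

>>> {"name": "move_arm", "arguments": {
  "commands": [
    [[0,-0.002,0.02,0,0,0.2,0],[0,0,0.03,0,0,0,0],[0,0,0.02,0,0,0,0],[0,0,0.01,0,0,0,0],[0,0,0.005,0,0,0,0],[0,0,0.002,0,0,0,0],[0,0,0,0,0,0,0],[0,0,0,0,0,0,0]]
  ]
}}

```text
t: 20.48
eef_pos: [0.4746, 0.0306, 0.0098]
tool_rot: [0.0, 0.744, 0.668, 0.0]
contact_force: [0.8, -0.3, -2.0]
gripper_width: 0.125
grasp_force: 69.9
```

>>> {"name": "move_arm", "arguments": {
  "commands": [
    [[0,0.001,0,0,0,0,0],[0,0.001,0,0,0,0,0],[0,0.001,0,0,0,0,0],[0,0.001,0,0,0,0,0],[0,0,0,0,0,0,0]]
  ]
}}

```text
t: 21.1
eef_pos: [0.4783, 0.0302, 0.0093]
tool_rot: [-0.0, 0.744, 0.668, 0.0]
contact_force: [-0.6, -1.0, -1.9]
gripper_width: 0.124
grasp_force: 69.9
```

No contact yet, so I'll edge forward until it touches.

>>> {"name": "move_arm", "arguments": {
  "commands": [
    [[0,0.001,0,0,0,0,0],[0,0.001,0,0,0,0,0],[0,0,0,0,0,0,0]]
  ]
}}

```text
t: 21.48
eef_pos: [0.4803, 0.0299, 0.0093]
tool_rot: [0.0, 0.744, 0.668, 0.0]
contact_force: [-0.5, 0.1, -1.2]
gripper_width: 0.123
grasp_force: 69.9
```

>>> {"name": "move_arm", "arguments": {
  "commands": [
    [[0,0.001,0,0,0,0,0],[0,0,0,0,0,0,0]]
  ]
}}

```text
t: 21.72
eef_pos: [0.4809, 0.0298, 0.0092]
tool_rot: [-0.0, 0.744, 0.669, -0.0]
contact_force: [-0.1, -0.9, -1.3]
gripper_width: 0.124
grasp_force: 70.1
```

>>> {"name": "move_arm", "arguments": {
  "commands": [
    [[0,0.001,0,0,0,0,0],[0,0,0,0,0,0,0]]
  ]
}}

```text
t: 21.98
eef_pos: [0.481, 0.0298, 0.009]
tool_rot: [-0.001, 0.744, 0.669, -0.001]
contact_force: [-4.2, -0.0, 0.8]
gripper_width: 0.125
grasp_force: 70.3
```

>>> {"name": "move_arm", "arguments": {
  "commands": [
    [[0,0.0007,0,0,0,0,0],[0,0,0.001,0,0,0,0],[0,0,0.001,0,0,0,0],[0,0,0,0,0,0,0]]
  ]
}}

```text
t: 22.48
eef_pos: [0.4809, 0.0297, 0.0075]
tool_rot: [-0.001, 0.744, 0.669, -0.002]
contact_force: [-9.4, 0.1, 11.2]
gripper_width: 0.125
grasp_force: 71.8
```

Run:
```python
from h import *
st()
```

```text
t 22.48 p [0.4809 0.0297 0.0075] psi -6.07 tilt 0.19 q [ 0.27  0.58 -0.57  2.13  0.57  0.58 -0.82] w 0.125 f [-9.4  0.1 11.2] 71.8
```

>>> {"name": "move_arm", "arguments": {
  "commands": [
    [[0,0,0,0,0,0,0.018],[0,0,0,0,0,0,0.026],[0,0,0,0,0,0,0.026],[0,0,0,0,0,0,0.026],[0,0,-0.005,0,0,0,0.026],[0,0,-0.02,0,0,0,0.026],[0,0,-0.04,0,0,0,0.026],[0,0,-0.06,0,0,0,0.026],[0,0,-0.06,0,0,0,0.026],[0,0,0,0,0,0,0.026]]
  ]
}}

```text
t: 23.72
eef_pos: [0.4859, 0.0304, 0.1971]
tool_rot: [0.003, 0.744, 0.668, 0.003]
contact_force: [0.3, 0.3, -0.5]
gripper_width: 0.306
grasp_force: 0.0
```

>>> {"name": "move_arm", "arguments": {
  "commands": [
    [[0.04,0,0,0,0,0,0.026],[0.06,0,0,0,0,0,0.026],[0.06,0,0,0,0,0,0.026],[0.06,0,0,0,0,0,0.026],[0.06,0,0,0,0,0,0.026],[0.04,0,0,0,0,0,0.026],[0,0,0,0,0,0,0.026],[0,0,0,0,0,0,0.026]]
  ]
}}

```text
t: 24.72
eef_pos: [0.5166, 0.3465, 0.1912]
tool_rot: [0.0, 0.744, 0.668, -0.001]
contact_force: [0.1, -0.4, -0.1]
gripper_width: 0.304
grasp_force: 0.0
```

Run:
```python
from h import *
st()
t=imaging.read_camera('top'); s=imaging.read_camera('side')
o=np.zeros((600,800,3),np.uint8)
o[:400,:]=cv2.resize(t[165:255,180:360],(800,400),interpolation=cv2.INTER_CUBIC)[:,:,::-1]
o[400:,:373]=cv2.resize(s[130:280,90:370],(373,200),interpolation=cv2.INTER_CUBIC)[:,:,::-1]
cv2.imwrite('pics/m5.png',o)
```

```text
t 24.73 p [0.5166 0.3465 0.1912] psi -6.12 tilt 0.14 q [-0.13  0.55 -0.77  1.69  0.42  1.09 -1.14] w 0.304 f [ 0.1 -0.4 -0.1] 0.0
```

View pics/m5.png

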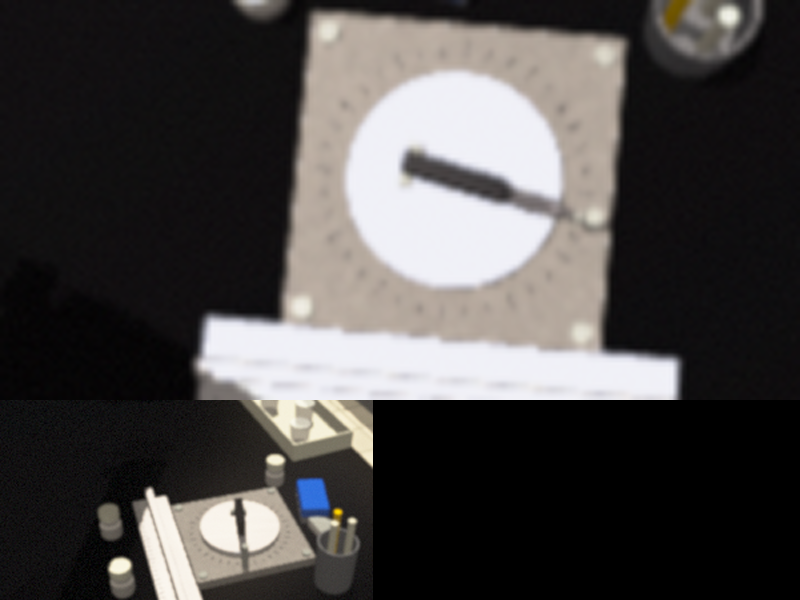

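The ruler sits against the board's front edge with no visible gap. Its top edge runs from (205,316) to (680,358), parallel to the board and centred at column 442, like the board. The pointer is on the post and the jars are where they were, so I'm handing in.

```bash
python3 -c "
from station import bot
print(bot.hand_in())"
```

```text
the job is handed in; nothing more can be done
None
```

I set the pointer on the index (about 1° off by camera) and laid the ruler flat and flush against the board's robot-facing edge, centred, with nothing else visibly moved; I handed in at about 25 s, and no verdict came back.

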